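Park the index plunger of the large turntable

ROBOT

A 6-joint arm with a two-finger parallel gripper is mounted at the origin on a cart in front of the work surface, level with it; the furniture and walls round the work are solid. World frame = base frame: x ahead of the robot, y to its left, z up, the work surface at z = 0. Lengths are in mm, angles in rad, forces in N, time in s.
With the tool pointing down it reaches from about 325 to 1000 mm from the base axis. Payload 5.1 kg.
Tool frame: the origin (TCP) lies between the finger pads; the fingertips stand 19 mm ahead of it and the grasp point (between the pads) is the TCP (ctrl.tcp_to_tips is the distance from the TCP to the fingertips, in mm); z points along the fingers, y is the line along which they close (so a half turn about z gives the same grasp; the last joint's range is limited). The gripper opens to 85 mm and grips with 20 to 120 N. Pads are 22 mm wide; open, the fingers measure 114 mm over their backs; the gripper's body (76 mm by 85 mm) begins 54 mm behind the grasp point. The pads swing forward as they close: fully open they stand 13 mm farther back than shut.
Start: joints at [1.236, 0.124, 1.65, -0, 1.367, -0.083], TCP at [161.968, 629.485, 250.322] pointing down, gripper open.
Joint ranges: [-2.61, 2.61], [-1.02, 2.33], [0.03, 2.71], [-1.35, 4.49], [0.32, 2.68], [-2.91, 2.91]. Speed limits (rad/s): [2.57, 2.57, 3.14, 3.14, 3.14, 3.14].

INTERFACE

Orientations are given as a rotation vector (axis times angle).
In Python, from rig import ctrl gives the robot as it stands.
- The arm moves only by the tool servo_tool, never from a script. Its argument "deltas" is a list of rows, each an object with "dp": the shift along the tool's x, y, z in cm, a list of three; "delta_rot": the turn, a rotation vector about the tool's x, y, z in degrees, a list of three; "jaw": the finger opening in cm, from 0 to 8.54. In form: [{"dp": [tx, ty, tz], "delta_rot": [ax, ay, az], "jaw": jaw}, ...]. A call has 1 to 8 rows; each row shifts and turns the commanded pose from where the row before left it, along the tool's axes as they then stand; what a row does not reach is not made up. A row lasts 1/12 s, in which the tool goes at most 41.7 mm and 7.16 degrees, less where a joint would pass 70% of its speed; a pose out of reach is approached as far as the arm can. A call is refused whole if a number of a shift passes 4.17 or a number of a turn 7.16, either way. A call with a gripper value outside its range is refused whole. The fingers move at their own pace and stop on an object; the grip force is fixed at half the most. Time passes only in rows, so rows that do not move let the fingers close. It gives the time, the measured TCP pose, the force, the opening and the grip force at its end, in the units of the state.
- ctrl.read_state(): the state, without advancing time (a new reading comes with each control period).
- ctrl.capture(name): name is "side" or "top" or "wrist"; returns a dict with "pixels" (480x640x3 uint8, red, green, blue), "K" (3x3 intrinsics, pixels), "dist" ([k1, k2, p1, p2, k3] as OpenCV has them; the pictures are not rectified), "camera_from_world" (4x4, takes a point from world to camera coordinates). Camera axes: x right, y down, z forward; pixel columns grow to the right and rows downward; lengths in mm; the calibration is good to about 2 mm. A picture is of the moment at which its call begins. There is no depth.
- ctrl.job_done(): hands the job in; it is judged then, once.
Trained networks look in a picture, given as the dict that the camera call returned (one of the last four; its "shot" number tells which), for a name from the list of things; names that differ only in an ending like _2 or _b are one class to them, and where a whole thing is asked for, a point or a joint stands for the part that bears it (a point fixed in the world has none). Each returns a list of dicts, best first, with "conf" (0 to 1); they miss things now and then, are a little off and sometimes report something else, mostly with a low value. They report only what shows in the picture. A call takes as long as a camera call. They do not tell look-alikes from the thing itself.
- ctrl.spot_in(label, picture): "rect" ([left, top, right, bottom] in pixels, round what is visible of it).
The state is a dict: "t": time; "joints": joint angles; "joint_vel": joint speeds; "tau": joint torques, N m; "position": TCP position; "orientation": TCP orientation; "contact_force": force on the tool from outside, world axes, zero at the start; "torque": the same for the moment, N m; "grip_width": finger opening in mm; "finger_force": force on a finger pad.
Only numpy, scipy, OpenCV 4.12 (cv2) and the standard library are available. Lean on these libraries where they do the work, as an engineer would, in place of code of your own. Each camera call takes 0.05 s, during which the arm holds its last target. There are 200 camera calls.

TASK

Unlock the large turntable, the one with the conical flask standing on it: pull its sprung index plunger up by the black grip, twist it about a quarter turn and let it down into the rest notch, so that it stays retracted when you let go. Leave the small turntable's plunger seated and do not upset the flask.

Things in the scene. Friction and masses are not known exactly. Their poses are not given: they have to be found in the camera images.
- large_grip (a point): Centre of the black wing grip on the index plunger of the LARGE turntable (toothed disc 144 mm across). The upright bar is 48 mm long (x axis), 12 thick (y), 26 high (z up): pinch its 12 mm from above. Centre 106 mm above the worktop when seated; 9 mm stem below it, then a 35 mm steel sleeve, top at 79 mm. The point rises and turns with the grip. Seated, the disc's centre is 66 mm along its -x.
- large_lift (a joint): Rise of that plunger, m: 0 seated (cannot turn), stop 0.042. A spring pulls it down, 7 N seated to 11 N at the top. Above 0.021 (0.030 is good) it turns either way, up to 110 degrees. Let down after a turn of 65 to 110 degrees (80 to 90 is good) its cross pin rests in the notch at 0.016; turned less, it lands on the sleeve's rim (0.021) or drops back into its slot (0).
- small_grip (a point): Centre of the same kind of grip, of the same size and height, on the SMALL turntable (toothed disc 92 mm across), whose plunger must stay seated. Axes as for the large one; the disc's centre is 40 mm along its -x.
- flask_mid (a point): Centre (44 mm up) of the loose glass conical flask, 52 mm across and 88 mm tall, that stands upright on the large disc (disc top 28 mm above the worktop), about 95 mm from the plunger's axis. z is its axis.
Not all that is in view belongs to the job. Leave any turquoise look-alike of the part that bears flask_mid alone. What is shaped like the part that bears large_grip but red is not meant.

How it is judged (in metres and radians):
At the end, for the whole second after the job is handed in: The large turntable's plunger rests in its notch, raised by 13.5 to 18.5 mm; the small one's grip is within 6 mm of where it was; the flask stands upright (within 11 degrees), within 40 mm of its place (value of joint large_lift between 0.0135 and 0.0185 m and distance of small_grip from where it was at the start of the episode below 0.006 m and angle between flask_mid's own z axis and vertical below 0.2 rad and distance of flask_mid from where it was at the start of the episode below 0.04 m); the robot touches nothing.
It fails at once if the small turntable's plunger is pulled (distance of small_grip from where it was at the start of the episode above 0.01 m).
It fails at once if the flask is tipped (angle between flask_mid's own z axis and vertical above 0.5 rad).
It also fails if it takes over 32 s, if anything falls off the work surface, if the arm or the gripper's body presses on something with over 40 N, if the wrist force passes 120 N, or if a joint passes its speed limit or range.

## Working session

There is one attempt and no reset: what is moved stays moved. The work goes in short steps, Python scripts to look and compute and a tool call to move; the robot and the scene stay as the last step left them, time stands still between calls to the robot, and variables do not carry over. Pictures are saved under pics/ and viewed, at most 10 in all, crops included, and the job is handed in when it is done.

Besides the shell and the picture viewer there is one more tool, called as a command line: name --argument value ..., lists and objects as JSON in quotes. servo_tool: Moves the arm, as the interface text tells. Its arguments: {"type":"object","properties":{"deltas":{"type":"array","items":{"type":"object","properties":{"dp":{"type":"array","items":{"type":"number"}},"delta_rot":{"type":"array","items":{"type":"number"}},"jaw":{"type":"number"}}}}},"required":["deltas"]}

```bash
mkdir -p pics; cat > h.py <<'E'
from rig import ctrl
import cv2, numpy as np
def save(p,n): cv2.imwrite(f'pics/{n}.png',cv2.cvtColor(p['pixels'],cv2.COLOR_RGB2BGR))
def tri(obs):
    A=[];b=[]
    for p,uv in obs:
        n=cv2.undistortPoints(np.array([[uv]],float),np.array(p['K'],float),np.array(p['dist'],float))[0,0]
        T=np.array(p['camera_from_world'])
        for i in (0,1):
            r=T[i]-n[i]*T[2]; A.append(r[:3]); b.append(-r[3])
    A=np.array(A);b=np.array(b)
    x=np.linalg.lstsq(A,b,rcond=None)[0]
    return x,A@x-b
def onz(p,uv,z):
    n=cv2.undistortPoints(np.array([[uv]],float),np.array(p['K'],float),np.array(p['dist'],float))[0,0]
    T=np.array(p['camera_from_world']);R=T[:3,:3];c=-R.T@T[:3,3];d=R.T@np.array([n[0],n[1],1]);return c+d*(z-c[2])/d[2]
def proj(p,X):
    T=np.array(p['camera_from_world'])
    return cv2.projectPoints(np.array(X,float).reshape(-1,1,3),cv2.Rodrigues(T[:3,:3])[0],T[:3,3],np.array(p['K'],float),np.array(p['dist'],float))[0][:,0]
E
python3 - <<'E'
from h import *
ps={}
for n in('side','top','wrist'):
    p=ctrl.capture(n); save(p,n+'0')
    for l in('large_grip','small_grip','flask_mid'):
        print(n,l,[(np.round(d['rect']).tolist(),round(d['conf'],2)) for d in ctrl.spot_in(l,p)])
a=[cv2.imread(f'pics/{n}0.png') for n in('side','top')]
cv2.imwrite('pics/st.png',cv2.resize(np.vstack(a),None,fx=.62,fy=.62))
E
```

```text
side large_grip [([339.0, 228.0, 359.0, 240.0], 0.64), ([283.0, 157.0, 302.0, 170.0], 0.54)]
side small_grip [([397.0, 309.0, 421.0, 326.0], 0.77)]
side flask_mid [([303.0, 224.0, 324.0, 264.0], 0.62), ([267.0, 252.0, 285.0, 290.0], 0.56)]
top large_grip [([307.0, 198.0, 320.0, 213.0], 0.6)]
top small_grip [([419.0, 207.0, 432.0, 219.0], 0.47)]
top flask_mid [([298.0, 231.0, 312.0, 247.0], 0.79)]
wrist large_grip []
wrist small_grip []
wrist flask_mid [([0.0, 408.0, 49.0, 460.0], 0.86)]
```

View pics/top0.png

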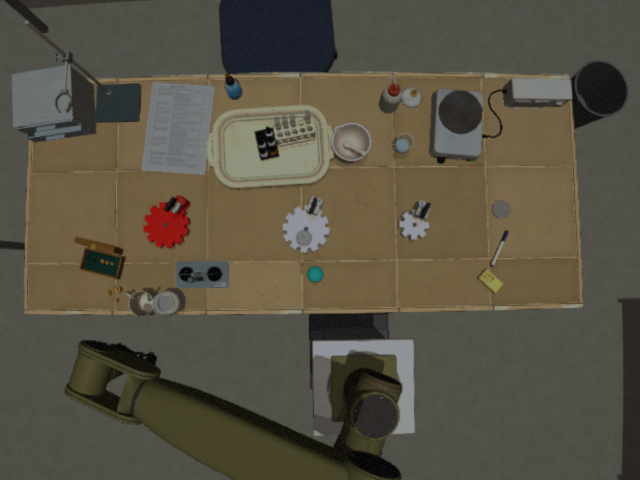

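View pics/side0.png

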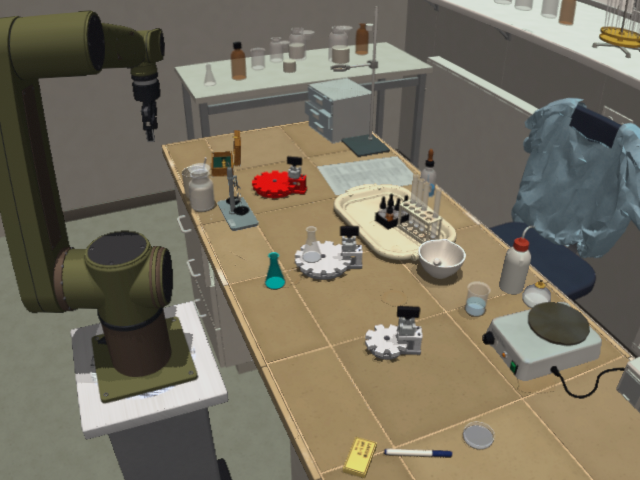

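Candidates: the top view shows a red turntable with grip (178,204), a grey one with the glass flask and grip (314,205), and a small grey one with grip (425,211). In the side view these grips are at (293,163), (349,233) and (409,313). The middle one fits: it is grey, has the larger disc and the clear flask stands on it. The turquoise flask at (315,274) is a decoy.

```bash
python3 - <<'E'
from h import *
s=ctrl.capture('side');t=ctrl.capture('top')
for n,a,b in(('large',(349,233),(314.5,205)),('small',(409,313),(425.5,212)),('red',(293,163),(178,204))):
    x,r=tri([(s,a),(t,b)]);print(n,x.round(),r.round(1))
for uv in((305.5,228.5),(414,226)):print('disc',onz(t,uv,28).round())
print('flask',tri([(s,(313.5,244)),(t,(305,239))]))
print(onz(t,(315,274),20))
print(np.array(t['K']).round(),np.linalg.inv(t['camera_from_world']).round(2))
a=cv2.resize(cv2.cvtColor(t['pixels'],4)[185:260,270:350],(480,450),interpolation=2)
b=cv2.resize(cv2.cvtColor(s['pixels'],4)[215:290,260:315+55],(660,450),interpolation=2)[:,:600]
b=cv2.resize(cv2.cvtColor(s['pixels'],4)[215:290,290:370][:, :],(480,450),interpolation=2)
cv2.imwrite('pics/c1.png',cv2.resize(np.hstack([a,b]),(800,375)))
E
```

```text
large [563. 147. 103.] [ 0.7 -0.1 -0.3  0.7]
small [ 543. -184.  106.] [-4.1  0.6  1.7 -3.8]
red [566. 554. 112.] [ 4.  -0.2 -1.3  3.8]
disc [500. 176.  28.]
disc [ 504. -163.   28.]
flask (array([469.81267642, 174.86481399,  75.29517364]), array([-5.9138814 ,  0.34267559,  1.97834683, -5.5828917 ]))
[358.06109211 148.07631196  20.        ]
[[485.   0. 318.]
 [  0. 485. 235.]
 [  0.   0.   1.]] [[-1.00000e-02 -1.00000e+00  6.00000e-02  3.81350e+02]
 [-1.00000e+00  1.00000e-02 -1.00000e-02  1.46120e+02]
 [ 1.00000e-02 -6.00000e-02 -1.00000e+00  1.53253e+03]
 [ 0.00000e+00  0.00000e+00  0.00000e+00  1.00000e+00]]
```

View pics/c1.png

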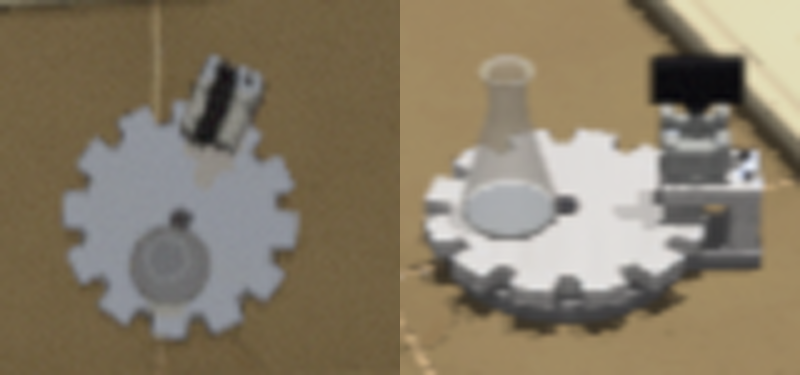

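The crop confirms the middle unit: it has clear flask on a large grey disc and a black grip on its sleeve. Next, the move numbers.

```bash
cat >> h.py <<'E'
from scipy.spatial.transform import Rotation as Ro
def plan(X,yaw):
    s=ctrl.read_state();R=Ro.from_rotvec(s['orientation']);M=R.as_matrix()
    print('t',s['t'],'pos',np.round(s['position'],1),'q',np.round(s['joints'],3),'F',np.round(s['contact_force'],1),'w',s['grip_width'])
    print('tool x',M[:,0].round(3),'y',M[:,1].round(3),'z',M[:,2].round(3))
    print('dp cm',(M.T@(np.array(X)-s['position'])/10).round(2))
    for k in(0,180):
        y=np.radians(yaw+k);x=np.array([np.cos(y),np.sin(y),0]);z=np.array([0,0,-1.]);T=np.c_[x,np.cross(z,x),z]
        print(k,'rot deg',np.degrees((R.inv()*Ro.from_matrix(T)).as_rotvec()).round(1))
E
python3 - <<'E'
from h import *
plan((555,147,230),-22)
p=ctrl.capture('wrist');print(np.linalg.inv(p['camera_from_world']).round(2))
E
```

```text
t 0.7 pos [162.  629.5 250.4] q [ 1.236  0.124  1.65   0.     1.368 -0.083] F [-0.   0.3 -0.2] w 85.45040309748993
tool x [-0.968  0.249  0.   ] y [0.249 0.968 0.   ] z [ 0.  0. -1.]
dp cm [-50.09 -36.94   2.04]
0 rot deg [   0.     0.  -172.4]
180 rot deg [ 0.  -0.   7.6]
[[ 2.5000e-01  9.2000e-01  3.2000e-01  7.9850e+01]
 [ 9.7000e-01 -2.4000e-01 -8.0000e-02  6.5108e+02]
 [-0.0000e+00  3.3000e-01 -9.5000e-01  3.7424e+02]
 [ 0.0000e+00  0.0000e+00  0.0000e+00  1.0000e+00]]
```

servo_tool --deltas '[{"dp": [-2.8, -2.05, 0], "jaw": 5}, {"dp": [-2.8, -2.05, 0], "jaw": 5}, {"dp": [-2.8, -2.05, 0], "jaw": 5}, {"dp": [-2.8, -2.05, 0], "jaw": 5}, {"dp": [-2.8, -2.05, 0], "jaw": 5}, {"dp": [-2.8, -2.05, 0], "jaw": 5}, {"dp": [-2.8, -2.05, 0], "jaw": 5}, {"dp": [-2.8, -2.05, 0], "jaw": 5}]'

```text
validation failed for argument at $.de...
```

servo_tool --deltas '[{"dp": [-2.8, -2.05, 0], "jaw": 5}, {"dp": [-2.8, -2.05, 0], "jaw": 5}, {"dp": [-2.8, -2.05, 0], "jaw": 5}, {"dp": [-2.8, -2.05, 0], "jaw": 5}, {"dp": [-2.8, -2.05, 0], "jaw": 5}, {"dp": [-2.8, -2.05, 0], "jaw": 5}, {"dp": [-2.8, -2.05, 0], "jaw": 5}, {"dp": [-2.8, -2.05, 0], "jaw": 5}]'

```text
validation failed for argument at $.de...
```

servo_tool --deltas '[{"dp": [-2.6, -2.05, 0], "jaw": 5}, {"dp": [-2.5, -2.0, 0], "jaw": 5}, {"dp": [0, 0, 0], "delta_rot": [0, 0, 3.8], "jaw": 5}, {"dp": [0, 0, 0], "delta_rot": [0, 0, 3.8], "jaw": 5}, {"dp": [0, 0, 0], "jaw": 5}, {"dp": [0, 0, 0], "jaw": 5}]'

```text
validation failed for argument at $.de...
```

```bash
python3 - <<'E'
from h import *
plan((563,147,130),-22)
p=ctrl.capture('wrist');save(p,'w1')
print(ctrl.spot_in('large_grip',p)); print(proj(p,[(563,147,103)]))
E
```

```text
t 0.75 pos [162.  629.5 250.4] q [ 1.236  0.124  1.65  -0.     1.367 -0.083] F [-0.1  0.1  0.1] w 85.06265023891667
tool x [-0.968  0.249 -0.   ] y [0.249 0.968 0.   ] z [ 0.  0. -1.]
dp cm [-50.86 -36.74  12.04]
0 rot deg [  -0.     0.  -172.4]
180 rot deg [0.  0.  7.6]
[]
[[ 60.80567732 575.63032062]]
```

View pics/w1.png

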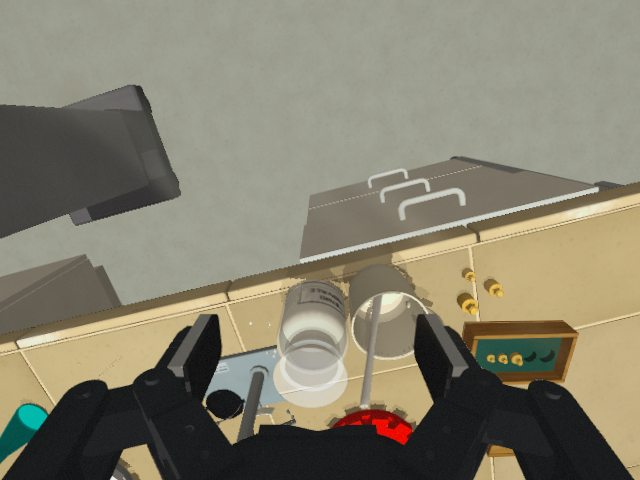

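The picture still shows the start place, because the moves were refused: each row needs every key. I'm resending them with all three.

servo_tool --deltas '[{"dp": [-2.8, -2.05, 0], "delta_rot": [0, 0, 0], "jaw": 5}, {"dp": [-2.8, -2.05, 0], "delta_rot": [0, 0, 0], "jaw": 5}, {"dp": [-2.8, -2.05, 0], "delta_rot": [0, 0, 0], "jaw": 5}, {"dp": [-2.8, -2.05, 0], "delta_rot": [0, 0, 0], "jaw": 5}, {"dp": [-2.8, -2.05, 0], "delta_rot": [0, 0, 0], "jaw": 5}, {"dp": [-2.8, -2.05, 0], "delta_rot": [0, 0, 0], "jaw": 5}, {"dp": [-2.8, -2.05, 0], "delta_rot": [0, 0, 0], "jaw": 5}, {"dp": [-2.8, -2.05, 0], "delta_rot": [0, 0, 0], "jaw": 5}]'

```text
t: 1.52
position: [338.8, 413.5, 250.6]
orientation: [0.394, 3.116, 0.001]
contact_force: [0.4, -0.2, 0.0]
grip_width: 49.8
finger_force: 0.0
```

servo_tool --deltas '[{"dp": [-2.8, -2.05, 0], "delta_rot": [0, 0, 0], "jaw": 5}, {"dp": [-2.8, -2.05, 0], "delta_rot": [0, 0, 0], "jaw": 5}, {"dp": [-2.8, -2.05, 0], "delta_rot": [0, 0, 0], "jaw": 5}, {"dp": [-2.8, -2.05, 0], "delta_rot": [0, 0, 0], "jaw": 5}, {"dp": [-2.8, -2.05, 0], "delta_rot": [0, 0, 0], "jaw": 5}, {"dp": [-2.8, -2.05, 0], "delta_rot": [0, 0, 0], "jaw": 5}, {"dp": [-2.8, -2.05, 0], "delta_rot": [0, 0, 0], "jaw": 5}, {"dp": [-2.8, -2.05, 0], "delta_rot": [0, 0, 0], "jaw": 5}]'

```text
t: 2.18
position: [515.0, 198.7, 250.6]
orientation: [0.395, 3.116, 0.001]
contact_force: [0.1, 0.5, 0.6]
grip_width: 49.9
finger_force: 0.0
```

servo_tool --deltas '[{"dp": [-2.5, -2.05, 0], "delta_rot": [0, 0, 0], "jaw": 5}, {"dp": [-2.4, -2.0, 0], "delta_rot": [0, 0, 0], "jaw": 5}, {"dp": [0, 0, 0], "delta_rot": [0, 0, 3.8], "jaw": 5}, {"dp": [0, 0, 0], "delta_rot": [0, 0, 3.8], "jaw": 5}, {"dp": [0, 0, 0], "delta_rot": [0, 0, 0], "jaw": 5}]'

```text
t: 2.6
position: [551.8, 148.0, 250.3]
orientation: [-0.604, -3.083, 0.0]
contact_force: [-0.2, 0.6, 0.5]
grip_width: 50.0
finger_force: 0.0
```

```bash
python3 - <<'E'
from h import *
plan((563,147,130),-22)
p=ctrl.capture('wrist');save(p,'w2')
print(ctrl.spot_in('large_grip',p)); print(proj(p,[(563,147,103)]))
E
```

```text
t 2.6 pos [551.8 148.  250.3] q [ 0.168 -0.049  1.828  0.     1.363 -1.016] F [-0.2  0.6  0.5] w 49.96099027276719
tool x [-0.926  0.377  0.   ] y [ 0.377  0.926 -0.   ] z [-0.  0. -1.]
dp cm [-1.08  0.33 12.02]
0 rot deg [ -0.    0.  179.8]
180 rot deg [-0.  -0.  -0.2]
[{'rect': [317.2, 214.9, 335.5, 274.9], 'conf': 0.83}]
[[321.40720689 247.87736898]]
```

View pics/w2.png

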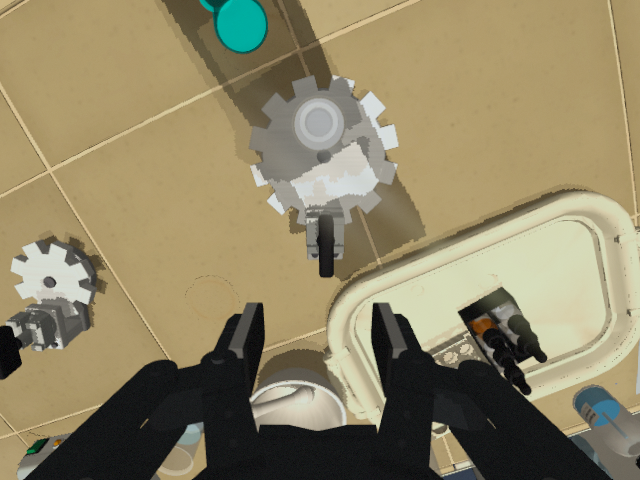

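The wrist view shows the large disc with the flask (320,122), and the black bar running from (325,217) to (327,275), nearly in line with the tool. The small unit is well away at the left (10,345).

```bash
python3 - <<'E'
from h import *
p=ctrl.capture('wrist');s=ctrl.capture('side');t=ctrl.capture('top')
g=p['pixels'][205:290,305:350].max(2)<45
n,l,st,c=cv2.connectedComponentsWithStats(g.astype(np.uint8));k=1+st[1:,4].argmax()
ys,xs=np.where(l==k);print(st[k],c[k]+[305,205])
for y in range(ys.min(),ys.max()+1,6):
    q=xs[ys==y]+305;print(y+205,q.min(),q.max())
rb=lambda P:(lambda r:((r[0]+r[2])/2,(r[1]+r[3])/2))(ctrl.spot_in('large_grip',P)[0]['rect'])
print(tri([(p,(326.3,245)),(s,(349,233)),(t,(314.5,205))]))
print(tri([(p,(326.3,245)),(s,(349,233))]))
# predicted top-face ends and edges
for X,yaw in(((563,147),-18),((563,147),-22),((563,147),-26)):
    y=np.radians(yaw);u=np.array([np.cos(y),np.sin(y),0]);v=np.array([-np.sin(y),np.cos(y),0])
    C=np.array([*X,119.]);print(yaw,proj(p,[C-24*u-6*v,C-24*u+6*v,C+24*u-6*v,C+24*u+6*v]).round(1).tolist(), proj(p,[C-[0,0,26]-24*u-6*v,C-[0,0,26]-24*u+6*v]).round(1).tolist())
E
```

```text
[ 11  19  17  54 644] [324.58229814 254.04192547]
224 318 318
230 318 321
236 318 326
242 316 332
248 318 331
254 319 332
260 319 332
266 319 332
272 319 332
(array([563.13389886, 149.81731054, 100.65146038]), array([-2.05471752,  1.31936071,  0.1427475 ,  0.39399061, -2.63130192,
        0.48664221]))
(array([563.49757524, 151.98830213,  99.51547635]), array([ 0.07321724,  0.50312787, -0.47493999,  0.17937019]))
-18 [[311.0, 226.7], [326.6, 225.7], [315.4, 283.2], [330.1, 282.3]] [[311.6, 218.2], [325.9, 217.2]]
-22 [[313.2, 226.1], [328.8, 226.1], [313.4, 282.8], [328.1, 282.9]] [[313.6, 217.6], [327.9, 217.7]]
-26 [[315.4, 225.6], [330.9, 226.7], [311.3, 282.3], [326.0, 283.3]] [[315.6, 217.2], [329.8, 218.2]]
```

servo_tool --deltas '[{"dp": [-0.4, 0.35, 2.5], "delta_rot": [0, 0, 0], "jaw": 5}, {"dp": [-0.4, 0.3, 2.5], "delta_rot": [0, 0, 0], "jaw": 5}, {"dp": [0, 0, 2.5], "delta_rot": [0, 0, 0], "jaw": 5}, {"dp": [0, 0, 1], "delta_rot": [0, 0, 0], "jaw": 5}, {"dp": [0, 0, 0], "delta_rot": [0, 0, 0], "jaw": 5}]'

```text
t: 3.27
position: [559.1, 151.7, 161.8]
orientation: [-0.597, -3.078, 0.004]
contact_force: [-0.8, 0.4, -0.3]
grip_width: 50.3
finger_force: 0.0
```

```bash
python3 - <<'E'
from h import *
plan((561.5,151.5,108),-22)
p=ctrl.capture('wrist');save(p,'w3')
print(ctrl.spot_in('large_grip',p)); print(proj(p,[(563,147,103),(561.5,151.5,106)]))
for X,yaw in(((561.5,151.5),-18),((561.5,151.5),-22),((561.5,151.5),-26)):
    y=np.radians(yaw);u=np.array([np.cos(y),np.sin(y),0]);v=np.array([-np.sin(y),np.cos(y),0])
    C=np.array([*X,119.]);print(yaw,proj(p,[C-24*u-6*v,C-24*u+6*v,C+24*u-6*v,C+24*u+6*v]).round(1).tolist(), proj(p,[C-[0,0,26]-24*u-6*v,C-[0,0,26]-24*u+6*v]).round(1).tolist())
E
```

```text
t 3.2667 pos [559.1 151.7 161.8] q [ 0.172  0.045  1.888  0.     1.215 -1.015] F [-0.8  0.4 -0.3] w 50.28684989879471
tool x [-0.927  0.374  0.006] y [ 0.374  0.927 -0.003] z [-0.006 -0.001 -1.   ]
dp cm [-0.26  0.09  5.38]
0 rot deg [   0.5   -0.3 -180. ]
180 rot deg [-0.2 -0.3  0. ]
[]
[[312.62769406 289.93364682]
 [318.77092504 287.42970786]]
-18 [[304.0, 257.2], [327.1, 255.7], [311.0, 336.5], [332.2, 335.3]] [[305.9, 241.6], [326.2, 240.3]]
-22 [[307.2, 256.3], [330.4, 256.4], [308.0, 335.9], [329.3, 336.0]] [[308.7, 240.9], [329.1, 240.9]]
-26 [[310.5, 255.7], [333.6, 257.2], [305.1, 335.2], [326.3, 336.5]] [[311.6, 240.3], [331.9, 241.7]]
```

View pics/w3.png

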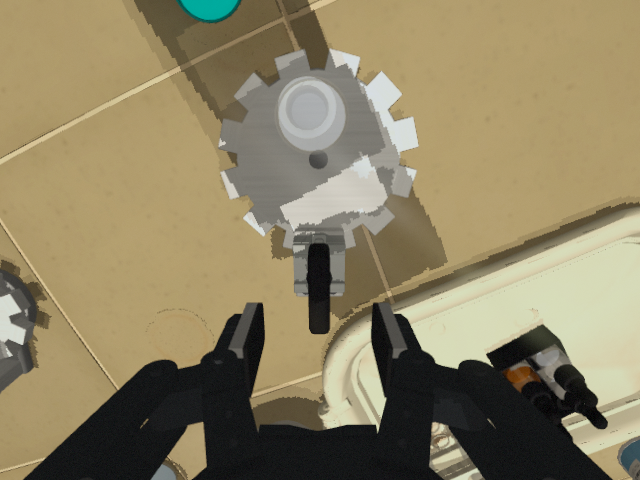

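The bar at (308–330, 242–334) matches the prediction for (561.5, 151.5) at yaw -22° and is centred between the fingers. Next I descend and grip.

servo_tool --deltas '[{"dp": [-0.1, 0.0, 2], "delta_rot": [0, 0, 0], "jaw": 5}, {"dp": [-0.1, 0.0, 2], "delta_rot": [0, 0, 0], "jaw": 5}, {"dp": [0, 0, 1.0], "delta_rot": [0, 0, 0], "jaw": 5}, {"dp": [0, 0, 0.1], "delta_rot": [0, 0, 0], "jaw": 5}, {"dp": [0, 0, 0], "delta_rot": [0, 0, 0], "jaw": 5}, {"dp": [0, 0, 0], "delta_rot": [0, 0, 0], "jaw": 5}]'

```text
t: 3.87
position: [564.2, 151.3, 116.1]
orientation: [0.6, 3.081, 0.001]
contact_force: [0.2, -0.5, 0.9]
grip_width: 49.9
finger_force: 0.0
```

servo_tool --deltas '[{"dp": [0, 0, 0], "delta_rot": [0, 0, 0], "jaw": 2.5}, {"dp": [0, 0, 0], "delta_rot": [0, 0, 0], "jaw": 1}, {"dp": [0, 0, 0], "delta_rot": [0, 0, 0], "jaw": 0.5}, {"dp": [0, 0, 0], "delta_rot": [0, 0, 0], "jaw": 0}, {"dp": [0, 0, 0], "delta_rot": [0, 0, 0], "jaw": 0}, {"dp": [0, 0, 0], "delta_rot": [0, 0, 0], "jaw": 0}, {"dp": [0, 0, 0], "delta_rot": [0, 0, 0], "jaw": 0}]'

```text
t: 4.45
position: [563.8, 151.0, 115.5]
orientation: [0.6, 3.083, 0.0]
contact_force: [-1.3, -1.9, 5.6]
grip_width: 10.4
finger_force: 60.2
```

servo_tool --deltas '[{"dp": [0, 0, -0.7], "delta_rot": [0, 0, 0], "jaw": 0}, {"dp": [0, 0, -0.7], "delta_rot": [0, 0, 0], "jaw": 0}, {"dp": [0, 0, -0.7], "delta_rot": [0, 0, 0], "jaw": 0}, {"dp": [0, 0, -0.5], "delta_rot": [0, 0, 0], "jaw": 0}, {"dp": [0, 0, -0.5], "delta_rot": [0, 0, 0], "jaw": 0}, {"dp": [0, 0, 0], "delta_rot": [0, 0, 0], "jaw": 0}, {"dp": [0, 0, 0], "delta_rot": [0, 0, 0], "jaw": 0}]'

```text
t: 5.03
position: [563.0, 150.9, 145.0]
orientation: [-0.6, -3.084, 0.001]
contact_force: [5.3, -1.2, -11.1]
grip_width: 10.3
finger_force: 58.3
```

```bash
python3 - <<'E'
from h import *
plan((561.5,151.5,108),-22)
s=ctrl.capture('side');p=ctrl.capture('wrist')
a=cv2.resize(cv2.cvtColor(s['pixels'],4)[195:275,295:395],(500,400),interpolation=2)
b=cv2.resize(cv2.cvtColor(p['pixels'],4)[220:380,260:380],(300,400))
cv2.imwrite('pics/c2.png',np.hstack([a,b]))
E
```

```text
t 5.0333 pos [563.  150.9 145. ] q [ 0.17   0.066  1.896 -0.     1.18  -1.016] F [  5.3  -1.2 -11.1] w 10.293966329705407
tool x [-0.927  0.375  0.   ] y [ 0.375  0.927 -0.   ] z [-0. -0. -1.]
dp cm [0.16 0.   3.7 ]
0 rot deg [ -0.   0. 180.]
180 rot deg [-0. -0. -0.]
```

View pics/c2.png

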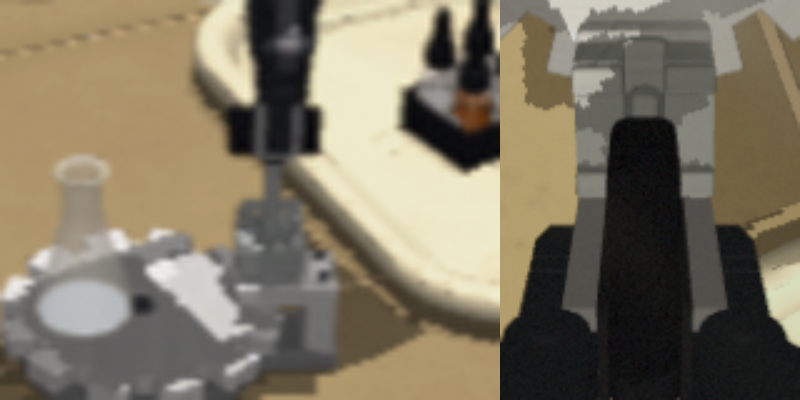

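The plunger is up about 29.5 mm: stem shows below the grip in the left crop, and the bar is held squarely between the pads in the right one. Next, the turn.

servo_tool --deltas '[{"dp": [0, 0, 0], "delta_rot": [0, 0, 7.1], "jaw": 0}, {"dp": [0, 0, 0], "delta_rot": [0, 0, 7.1], "jaw": 0}, {"dp": [0, 0, 0], "delta_rot": [0, 0, 7.1], "jaw": 0}, {"dp": [0, 0, 0], "delta_rot": [0, 0, 7.1], "jaw": 0}]'

```text
t: 5.47
position: [562.7, 150.5, 144.5]
orientation: [-1.346, -2.838, 0.003]
contact_force: [3.9, -2.5, -8.8]
grip_width: 10.8
finger_force: 58.4
```

servo_tool --deltas '[{"dp": [0, 0, 0], "delta_rot": [0, 0, 7.1], "jaw": 0}, {"dp": [0, 0, 0], "delta_rot": [0, 0, 7.1], "jaw": 0}, {"dp": [0, 0, 0], "delta_rot": [0, 0, 7.1], "jaw": 0}, {"dp": [0, 0, 0], "delta_rot": [0, 0, 7.1], "jaw": 0}]'

```text
t: 5.8
position: [562.2, 150.2, 144.2]
orientation: [-2.001, -2.421, 0.006]
contact_force: [2.9, -2.4, -10.1]
grip_width: 10.9
finger_force: 58.4
```

servo_tool --deltas '[{"dp": [0, 0, 0], "delta_rot": [0, 0, 7.1], "jaw": 0}, {"dp": [0, 0, 0], "delta_rot": [0, 0, 7.1], "jaw": 0}, {"dp": [0, 0, 0], "delta_rot": [0, 0, 7.1], "jaw": 0}, {"dp": [0, 0, 0], "delta_rot": [0, 0, 7.1], "jaw": 0}, {"dp": [0, 0, 0], "delta_rot": [0, 0, 3], "jaw": 0}, {"dp": [0, 0, 0], "delta_rot": [0, 0, 0], "jaw": 0}, {"dp": [0, 0, 0], "delta_rot": [0, 0, 0], "jaw": 0}]'

```text
t: 6.38
position: [561.7, 150.3, 144.0]
orientation: [-2.575, -1.798, 0.007]
contact_force: [-1.6, -4.4, -9.8]
grip_width: 10.6
finger_force: 58.4
```

```bash
python3 - <<'E'
from h import *
plan((561.5,151.5,131),-22-85)
p=ctrl.capture('wrist');s=ctrl.capture('side')
a=cv2.resize(cv2.cvtColor(s['pixels'],4)[195:275,295:395],(400,320),interpolation=2)
b=cv2.resize(cv2.cvtColor(p['pixels'],4)[120:440,120:520],(400,320))
cv2.imwrite('pics/c3.png',np.hstack([a,b]))
E
```

```text
t 6.3833 pos [561.7 150.3 144. ] q [ 1.700e-01  6.700e-02  1.897e+00 -1.000e-03  1.182e+00  5.220e-01] F [-1.6 -4.4 -9.8] w 10.632825708086308
tool x [ 0.344  0.939 -0.003] y [ 0.939 -0.344 -0.003] z [-0.004 -0.002 -1.   ]
dp cm [ 0.11 -0.06  1.3 ]
0 rot deg [  0.3   0.3 176.9]
180 rot deg [-0.2  0.2 -3.1]
```

View pics/c3.png

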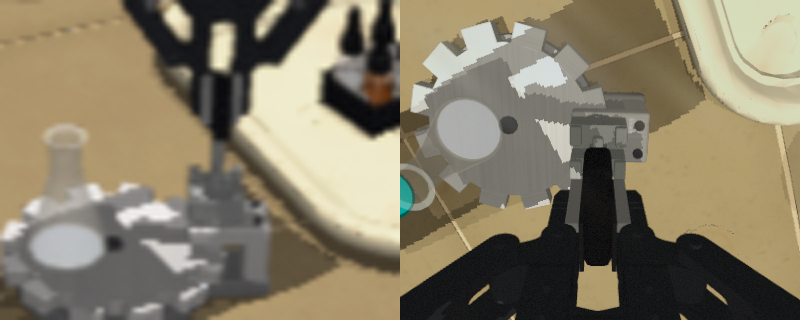

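The grip turned 88° along with the tool and the flask is undisturbed. Next, lower it into the notch.

servo_tool --deltas '[{"dp": [0, 0, 0.4], "delta_rot": [0, 0, 0], "jaw": 0}, {"dp": [0, 0, 0.4], "delta_rot": [0, 0, 0], "jaw": 0}, {"dp": [0, 0, 0.3], "delta_rot": [0, 0, 0], "jaw": 0}, {"dp": [0, 0, 0.15], "delta_rot": [0, 0, 0], "jaw": 0}, {"dp": [0, 0, 0], "delta_rot": [0, 0, 0], "jaw": 0}, {"dp": [0, 0, 0], "delta_rot": [0, 0, 0], "jaw": 0}]'

```text
t: 6.98
position: [562.0, 150.5, 132.1]
orientation: [-2.575, -1.798, 0.006]
contact_force: [-2.7, -4.7, -9.7]
grip_width: 10.9
finger_force: 58.6
```

servo_tool --deltas '[{"dp": [0, 0, 0.1], "delta_rot": [0, 0, 0], "jaw": 0}, {"dp": [0, 0, 0], "delta_rot": [0, 0, 0], "jaw": 0}, {"dp": [0, 0, 0], "delta_rot": [0, 0, 0], "jaw": 0}]'

```text
t: 7.23
position: [562.0, 150.5, 131.6]
orientation: [-2.575, -1.798, 0.006]
contact_force: [-1.8, -5.5, -7.7]
grip_width: 10.7
finger_force: 59.0
```

servo_tool --deltas '[{"dp": [0, 0, 0.1], "delta_rot": [0, 0, 0], "jaw": 0}, {"dp": [0, 0, 0], "delta_rot": [0, 0, 0], "jaw": 0}, {"dp": [0, 0, 0], "delta_rot": [0, 0, 0], "jaw": 0}]'

```text
t: 7.48
position: [562.2, 150.5, 131.6]
orientation: [-2.576, -1.798, 0.006]
contact_force: [-5.4, -5.8, -3.8]
grip_width: 10.8
finger_force: 59.4
```

It's resting: the height stays the same while the pull drops. Release and back off.

servo_tool --deltas '[{"dp": [0, 0, 0], "delta_rot": [0, 0, 0], "jaw": 1.5}, {"dp": [0, 0, 0], "delta_rot": [0, 0, 0], "jaw": 2.5}, {"dp": [0, 0, 0], "delta_rot": [0, 0, 0], "jaw": 3.5}, {"dp": [0, 0, 0], "delta_rot": [0, 0, 0], "jaw": 3.5}, {"dp": [0, 0, 0], "delta_rot": [0, 0, 0], "jaw": 3.5}]'

```text
t: 7.9
position: [564.0, 151.6, 132.0]
orientation: [2.576, 1.797, 0.003]
contact_force: [0.6, -1.0, -0.9]
grip_width: 35.0
finger_force: 0.0
```

servo_tool --deltas '[{"dp": [0, 0, -1.5], "delta_rot": [0, 0, 0], "jaw": 3.5}, {"dp": [0, 0, -2.5], "delta_rot": [0, 0, 0], "jaw": 3.5}, {"dp": [0, 0, -3], "delta_rot": [0, 0, 0], "jaw": 3.5}, {"dp": [0, 0, -3], "delta_rot": [0, 0, 0], "jaw": 3.5}, {"dp": [0, 0, -2], "delta_rot": [0, 0, 0], "jaw": 3.5}, {"dp": [0, 0, 0], "delta_rot": [0, 0, 0], "jaw": 3.5}]'

```text
t: 8.4
position: [566.0, 151.8, 257.9]
orientation: [2.573, 1.795, 0.016]
contact_force: [-0.3, -0.9, 1.5]
grip_width: 35.0
finger_force: 0.0
```

```bash
python3 - <<'E'
from h import *
plan((561.5,151.5,131),-22-85)
p=ctrl.capture('wrist');s=ctrl.capture('side')
gx=[d['rect'] for P in(p,s) for d in ctrl.spot_in('large_grip',P)];print(gx, [d['rect'] for d in ctrl.spot_in('flask_mid',s)])
print('side pred lift 0,16,21',proj(s,[(561.5,151.5,106),(561.5,151.5,122),(561.5,151.5,127)]))
a=cv2.resize(cv2.cvtColor(s['pixels'],4)[195:275,295:395],(400,320),interpolation=2)
b=cv2.resize(cv2.cvtColor(p['pixels'],4)[60:440,80:555],(400,320))
cv2.imwrite('pics/c4.png',np.hstack([a,b]))
E
```

```text
t 8.4 pos [566.  151.8 257.9] q [ 0.17  -0.027  1.794  0.     1.363  0.523] F [-0.3 -0.9  1.5] w 35.00129281625542
tool x [0.345 0.938 0.006] y [ 0.938 -0.346  0.01 ] z [ 0.011  0.002 -1.   ]
dp cm [-0.26 -0.53 12.68]
0 rot deg [ -0.5  -0.9 176.8]
180 rot deg [ 0.6 -0.3 -3.2]
[[302.6, 212.7, 320.8, 275.0], [287.4, 156.2, 303.0, 170.6], [346.1, 216.6, 349.8, 241.6]] [[264.8, 251.1, 283.6, 289.6], [301.2, 227.1, 322.0, 259.7]]
side pred lift 0,16,21 [[348.25432905 231.17631565]
 [348.44386294 225.81958726]
 [348.50334821 224.13295516]]
```

View pics/c4.png

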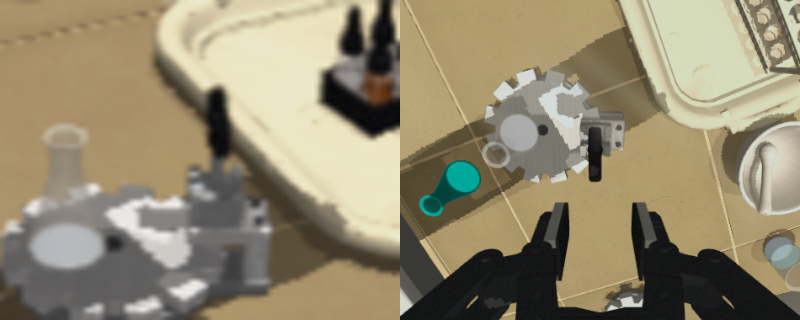

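The grip stays turned, centred at row ~225.5 in the side view (predicted 225.8 for a 16 mm lift). The flask stands in place and the gripper is clear, so I'm handing in.

```bash
python3 -c "
from rig import ctrl
print(ctrl.job_done())"
```

```text
the job is handed in; nothing more can be done
None
```

The large turntable's plunger is turned about 88° and rests in its notch, raised about 16 mm; the flask stands in place, the small turntable was never approached, and the job is handed in (no verdict was returned).

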